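Screw down the circuit-board clamp and pin its crank

ROBOT

A 7-joint arm with a two-finger parallel gripper is mounted at the origin on the work surface. World frame = base frame: x ahead of the robot, y to its left, z up, the work surface at z = 0. Lengths are in m, angles in rad, forces in N, time in s.
With the tool pointing down it reaches from about 0.425 to 0.925 m from the base axis. Payload 6.8 kg.
Tool frame: the origin (TCP) lies midway between the tips of the shut fingers; the grasp point (between the pads) lies 19 mm behind it; y points along the fingers, z is the direction in which the jaws open and shut, and the axes are right-handed (so a half turn about y gives the same grasp; the last joint's range is limited). The gripper opens to 85 mm and grips with 20 to 120 N. Pads are 22 mm wide; open, the fingers measure 114 mm over their backs; the gripper's body (76 mm by 85 mm) begins 54 mm behind the grasp point. The pads swing forward as they close: fully open they stand 13 mm farther back than shut.
Start: joints at [1.067, 0.477, 0.022, 1.555, -0.011, 1.109, -0.083], TCP at [0.26, -0.623, 0.197] pointing down, gripper open.
Joint ranges: [-2.96, 2.96], [-0.34, 2.1], [-1.41, 1.46], [0.24, 2.44], [-1.37, 4.51], [0.17, 1.92], [-2.96, 2.96]. Speed limits (rad/s): [2.39, 2.39, 3.14, 3.14, 3.14, 3.14, 3.14].

INTERFACE

Orientations are given as a unit quaternion [w, x, y, z].
In Python, from station import bot gives the robot as it stands. The module is installed in compiled form; this text tells all that it offers.
- The arm moves only by the shell command python3 -m crank 'ROWS' [FORCE]. ROWS is JSON, a list of rows, each an object with "linear": the shift along the tool's x, y, z in m, a list of three; "dr": the turn, a rotation vector about the tool's x, y, z in degrees, a list of three; "hand": the gripper command: -1 is shut, 1 is fully open, values between are in proportion. A call has 1 to 10 rows; each row is the pose to reach, as a shift and turn from the pose commanded when the call began, along the tool's axes at that moment; what a row does not reach only later rows make up. A row lasts 1/12 s, in which the tool goes at most 41.7 mm and 7.16 degrees, less where a joint would pass 70% of its speed; a pose out of reach is approached as far as the arm can. A call with a gripper value outside its range is refused whole. The fingers move at their own pace and stop on an object; FORCE is the grip in N (left out, the last holds). Time passes only in rows, so rows that repeat a pose let the fingers close. It gives the time, the measured TCP pose, the force and the opening at its end, in the units of the state.
- bot.get_obs(): the state, without advancing time (a new reading comes with each control period).
- bot.read_camera(name): name is "scene" or "top" or "wrist"; returns the picture (384x512x3 uint8, blue, green, red); there is no depth.
- bot.camera_params(name): a dict with "K" (3x3 intrinsics, pixels), "R" (3x3) and "t" (3): a world point X has camera coordinates R X + t; the wrist camera has in their place "hand_eye" (4x4, takes a point from camera to tool coordinates, whose origin is the TCP and whose axes are the tool frame's). Camera axes: x right, y down, z forward; pixel columns grow to the right and rows downward; lengths in m; the calibration is good to about 2 mm. A picture is of the moment at which its call begins: read the wrist's pose just before it. camera_params takes no time and is no camera call.
- bot.hand_in(): hands the job in, once; it reports no verdict.
Trained networks look in the newest picture that a camera, given by its name, has taken for a name from the list of things; names that differ only in an ending like _2 or _b are one class to them, and where a whole thing is asked for, a point or a joint stands for the part that bears it (a point fixed in the world has none). Each returns a list of dicts, best first, with "score" (0 to 1); they miss things now and then, are a little off and sometimes report something else, mostly with a low value. They report only what shows in the picture. A call takes as long as a camera call. They do not tell look-alikes from the thing itself.
- bot.search_frame(camera, target): "extent" ([left, top, right, bottom] in pixels, round what is visible of it).
- bot.cut_out(camera, target): "pixels" (384x512 bool, what is visible of it) and "extent" ([left, top, right, bottom] in pixels, round what is visible of it).
- bot.place_of(camera, target): "xy" ([column, row] in pixels: a listed point, or the origin of a listed thing).
The state is a dict: "t": time; "q": joint angles; "joint_vel": joint speeds; "joint_torque": joint torques, N m; "eef_pos": TCP position; "tool_rot": TCP orientation; "contact_force": force on the tool from outside, world axes, zero at the start; "torque": the same for the moment, N m; "gripper_width": opening from 0.0 (shut) to 1.0 (fully open).
Only numpy, scipy, OpenCV 4.12 (cv2) and the standard library are available. Lean on these libraries where they do the work, as an engineer would, in place of code of your own. Each camera call takes 0.05 s, during which the arm holds its last target. There are 200 camera calls.

TASK

Screw the clamp on the blue base down onto the green circuit board by turning its crank clockwise, seen from above, until the yellow-ringed hole in the crank arm first stands over the yellow-ringed hole in the base (less than one turn). Then take the red-headed pin from the wooden rack and put it down through both holes so that its steel collar rests on the arm, and let go.

Things in the scene. Friction and masses are not known exactly. Their poses are not given: they have to be found in the camera images.
- clamp: Board clamp, fixed: blue base plate 170 x 190 x 20 mm (x -85..85, y -130..60 in its frame), a green board on it at -y. Origin: on the table, on the axis of the upright threaded stud (16 mm thick, top 54 mm above the table); z up. A yellow-ringed vertical hole 20 mm wide goes through the base, centred 36 mm from the origin along +x.
- nut (a joint): Angle (rad) of castle nut and crank arm on the stud; 6 mm lower per turn. 0: arm's hole over base's hole, at clamp +x; starts -5.3..-2.8, grows clockwise from above, stops at -5.6 and 0.6, stays where left (0.08 N m). Arm: bar 118 x 36 x 6 mm, top 36 mm above table at 0; yellow-ringed 20 mm hole 36 mm from the axis, handle 46 mm from it on the opposite side (clamp -x at 0).
- crank_grip (a point): Where to pinch the crank's upright handle from above: a white cylinder 20 mm thick, 50 mm tall, that spins freely on the arm, so a gripper can hold it and keep its own direction while carrying it round. Point on the handle's axis, 12 mm below its top, 46 mm from the stud's axis, 82 mm above the table when joint nut is 0 (up to 5 mm higher when unscrewed).
- red_pin: Red-headed pin, upright in one of three holes (65 mm apart) of a pale wooden rack 200 x 60 x 32 mm; like pins with blue and green heads in the others. Origin: centre of the shank's lower end, z up. Shank 10 mm thick, 30 mm long; collar 32 mm wide, z 30..34 mm; head 20 mm thick, z 34..70 mm. Origin 2 mm above the table in the rack, 6 mm when home in the clamp. 60 g.
Not all that is in view belongs to the job. Leave any black or pink look-alike of the red_pin alone.

How it is judged:
On the way, in this order (a step that is already met when the one before it is completed fails the run):
1. the crank has been turned until the arm's hole stands over the base's hole (within 0.28 rad) (value of joint nut between -0.28 and 0.28 rad), for 0.2 s.
2. the red pin stands down through both holes (x of red_pin in the frame of clamp between 0.023 and 0.049 m and y of red_pin in the frame of clamp between -0.013 and 0.013 m and z of red_pin in the frame of clamp below 0.012 m and angle between red_pin's own z axis and vertical below 0.17 rad), for 0.2 s.
At the end, for the whole second after the job is handed in: The crank arm's hole is over the base's hole (nut joint within 0.28 rad of 0) and the red pin stands upright (within 0.17 rad) through both: its lower end within 13 mm in x and y of the base hole's centre and less than 12 mm above the table, released and at rest (all of step 1 and all of step 2 and linear speed of red_pin below 0.02 m/s and velocity of joint nut between -0.05 and 0.05 rad/s); the robot touches nothing.
It also fails if it takes over 58 s, if anything falls off the work surface, if the arm or the gripper's body presses on something with over 40 N, if the wrist force passes 120 N, or if a joint passes its speed limit or range.

## Working session

There is one attempt and no reset: what is moved stays moved. The work goes in short steps, Python scripts to look and compute and a shell command to move; the robot and the scene stay as the last step left them, time stands still between calls to the robot, and variables do not carry over. Pictures are saved under pics/ and viewed, about 8 in all and at most 12, crops included, and the job is handed in when it is done.

```bash
mkdir -p pics
cat > h.py <<'E'
import numpy as np, cv2, json
from station import bot
from scipy.spatial.transform import Rotation as Ro
def cam(n):
    p=bot.camera_params(n); K=np.array(p["K"])
    if n!="wrist": return K,np.array(p["R"]),np.array(p["t"])
    o=bot.get_obs(); q=o["tool_rot"]; T=np.eye(4); T[:3,:3]=Ro.from_quat([q[1],q[2],q[3],q[0]]).as_matrix(); T[:3,3]=o["eef_pos"]
    M=np.linalg.inv(T@np.array(p["hand_eye"])); return K,M[:3,:3],M[:3,3]
def ray(c,uv,z):
    K,R,t=c; d=R.T@np.linalg.solve(K,[uv[0],uv[1],1]); o=-R.T@t
    return o+d*(z-o[2])/d[2]
def proj(c,X):
    K,R,t=c; p=K@(R@np.asarray(X)+t); return p[:2]/p[2]
def Rt():
    q=bot.get_obs()["tool_rot"]; return Ro.from_quat([q[1],q[2],q[3],q[0]]).as_matrix()
E
python3 - <<'E'
from h import *
o=bot.get_obs(); print(o["t"],o["eef_pos"],o["tool_rot"],o["gripper_width"]); print(Rt().round(3))
for n,h in (("top",0),("scene",0)):
    c=cam(n); im=bot.read_camera(n); cv2.imwrite(f"pics/{n}1.png",im)
    print(n,"cam at",(-c[1].T@c[2]).round(3))
    for tgt,z in (("clamp",0.0),("crank_grip",.085),("red_pin",.002)):
        for r in bot.place_of(n,tgt)[:4]: print(n,tgt,round(r["score"],2),np.round(r["xy"],1),ray(c,r["xy"],z).round(3))
E
```

```text
0.0 [ 0.25997367 -0.62221989  0.19563336] [ 0.13885611 -0.13919912  0.6939219  -0.69268678] 1.0008886785588282
[[-0.923 -0.001  0.386]
 [-0.386  0.002 -0.923]
 [ 0.    -1.    -0.002]]
top cam at [0.432 0.032 0.919]
top clamp 0.9 [392.1 166. ] [ 0.592 -0.188  0.   ]
top crank_grip 0.64 [403.9 134.4] [ 0.633 -0.189  0.085]
top red_pin 0.72 [151.  198.3] [0.525 0.274 0.002]
top red_pin 0.71 [149.6 166.8] [0.586 0.279 0.002]
top red_pin 0.59 [195.  198.4] [0.526 0.189 0.002]
top red_pin 0.55 [188.2 246.9] [0.433 0.199 0.002]
scene cam at [ 1.156 -0.103  0.808]
scene clamp 0.86 [151.9 242.1] [ 0.578 -0.189  0.   ]
scene crank_grip 0.74 [148.1 240.1] [ 0.632 -0.187  0.085]
scene red_pin 0.65 [351.6 207.7] [0.595 0.278 0.002]
scene red_pin 0.64 [304.4 191.1] [0.519 0.186 0.002]
scene red_pin 0.57 [343.  185.2] [0.524 0.285 0.002]
scene red_pin 0.51 [298.2 169.3] [0.446 0.193 0.002]
```

View pics/top1.png

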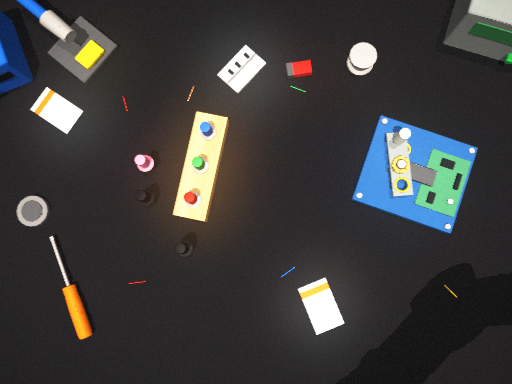

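View pics/scene1.png

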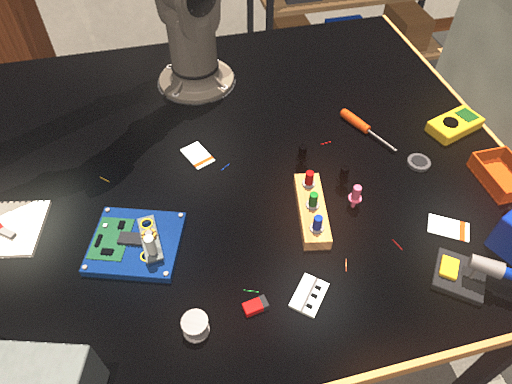

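```bash
cat > m.py <<'E'
from h import *
im=bot.read_camera("top"); c=cam("top")
g=bot.cut_out("top","clamp")[0]["pixels"].astype(np.uint8)
hsv=cv2.cvtColor(im,cv2.COLOR_BGR2HSV)
m=((hsv[...,0]>95)&(hsv[...,0]<125)&(hsv[...,1]>120)&(hsv[...,2]>60)).astype(np.uint8)
m[:, :335]=0; m[:100]=0; m[250:]=0
pts=np.argwhere(m)[:,::-1].astype(float)
W=np.array([ray(c,p,.02)[:2] for p in pts]).astype(np.float32)
r=cv2.minAreaRect(W); print("rect",r); print(cv2.boxPoints(r).round(3))
y=((hsv[...,0]>20)&(hsv[...,0]<35)&(hsv[...,1]>120)&(hsv[...,2]>100)).astype(np.uint8); y[:, :335]=0;y[:100]=0;y[250:]=0
n,l,s,ce=cv2.connectedComponentsWithStats(y)
for i in range(1,n):
  if s[i,4]>4: print("yel",s[i],ce[i].round(1),ray(c,ce[i],.039).round(3))
cv2.imwrite("pics/crop_%s.png"%int(bot.get_obs()["t"]*100),cv2.resize(im[100:240,340:490],None,fx=4,fy=4,interpolation=cv2.INTER_CUBIC))
E
python3 m.py
python3 - <<'E'
from h import *
c=cam("top")
for lo,hi,n in ((0,8,"red"),(95,125,"blue"),(45,85,"green")):
    im=cv2.imread("pics/top1.png"); h=cv2.cvtColor(im,cv2.COLOR_BGR2HSV)
    m=((h[...,0]>=lo)&(h[...,0]<=hi)&(h[...,1]>130)&(h[...,2]>80)).astype(np.uint8); m[:,:175]=0;m[:,225:]=0;m[:115]=0;m[215:]=0
    p=np.argwhere(m)[:,::-1]; print(n,len(p),p.mean(0),p.min(0),p.max(0), ray(c,p.mean(0),.06).round(4))
E
ls pics
```

```text
rect ((0.5749325156211853, -0.22369901835918427), (0.19250302016735077, 0.17412526905536652), 70.92303466796875)
[[ 0.461 -0.286]
 [ 0.626 -0.343]
 [ 0.689 -0.161]
 [ 0.524 -0.104]]
yel [408 144   3   9  13] [408.9 147.8] [ 0.619 -0.21   0.039]
yel [392 156  17  17 129] [399.2 164.5] [ 0.588 -0.191  0.039]
yel [395 177  15  15  78] [401.9 184.3] [ 0.552 -0.195  0.039]
red 120 [190.125 197.525] [184 192] [196 203] [0.5214 0.1879 0.06  ]
blue 79 [204.84810127 126.70886076] [200 122] [210 131] [0.6515 0.1649 0.06  ]
green 29 [197.72413793 162.13793103] [193 157] [202 169] [0.5859 0.1761 0.06  ]
crop_50.png
scene1.png
top1.png
```

```bash
python3 -m crank '[{"linear":[-0.1,0,-0.05],"dr":[0,0,0],"hand":1},{"linear":[-0.2,0,-0.1],"dr":[0,0,0],"hand":1},{"linear":[-0.3,0,-0.15],"dr":[0,0,0],"hand":1},{"linear":[-0.4,0,-0.2],"dr":[0,0,0],"hand":1},{"linear":[-0.511,0,-0.256],"dr":[0,0,0],"hand":1},{"linear":[-0.511,0,-0.256],"dr":[0,0,0],"hand":1},{"linear":[-0.511,0,-0.256],"dr":[0,0,0],"hand":1},{"linear":[-0.511,0,-0.256],"dr":[0,0,0],"hand":1},{"linear":[-0.511,0,-0.256],"dr":[0,0,0],"hand":1},{"linear":[-0.511,0,-0.256],"dr":[0,0,0],"hand":1}]' 60
```

```text
t: 1.33
eef_pos: [0.5332, -0.3054, 0.197]
tool_rot: [-0.139, 0.139, -0.693, 0.693]
contact_force: [0.3, -0.6, -0.4]
gripper_width: 1.004
```

View pics/crop_50.png

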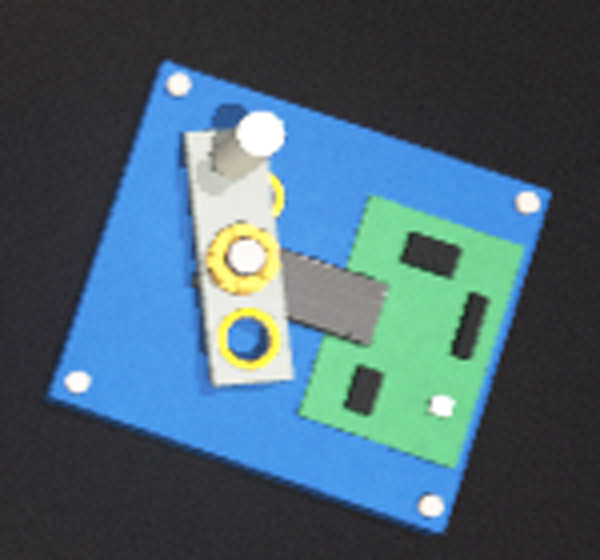

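```bash
python3 -m crank '[{"linear":[-0.137,0,-0.068],"dr":[0,0,0],"hand":1},{"linear":[-0.137,0,-0.068],"dr":[0,0,0],"hand":1},{"linear":[-0.137,0,-0.068],"dr":[0,0,0],"hand":1},{"linear":[-0.137,0,-0.068],"dr":[0,0,0],"hand":1},{"linear":[-0.137,0,-0.068],"dr":[0,0,0],"hand":1},{"linear":[-0.137,0,-0.068],"dr":[0,0,0],"hand":1},{"linear":[-0.137,0,-0.068],"dr":[0,0,0],"hand":1}]'
cat > w.py <<'E'
from h import *
import sys
o=bot.get_obs(); c=cam("wrist"); im=bot.read_camera("wrist"); cv2.imwrite("pics/w%d.png"%int(o["t"]*100),im)
print(o["t"],o["eef_pos"].round(4),Rt().round(3).tolist(), o["contact_force"].round(1))
print("camera at",(-c[1].T@c[2]).round(3))
for a in sys.argv[1:]:
    n,z=a.split(":")
    for r in bot.place_of("wrist",n)[:3]: print(n,round(r["score"],2),np.round(r["xy"],1),ray(c,r["xy"],float(z)).round(4))
E
python3 w.py crank_grip:.0855 clamp:0; ls pics
```

```text
t: 1.92
eef_pos: [0.6317, -0.1924, 0.1964]
tool_rot: [-0.138, 0.139, -0.693, 0.694]
contact_force: [-0.5, -1.6, 0.3]
gripper_width: 1.001
1.9167 [ 0.6317 -0.1924  0.1964] [[-0.924, -0.001, 0.384], [-0.384, -0.001, -0.924], [0.001, -1.0, 0.001]] [-0.5 -1.6  0.3]
camera at [ 0.693 -0.167  0.373]
crank_grip 0.79 [249.9 182.2] [ 0.6329 -0.1873  0.0855]
clamp 0.84 [239.4 200.6] [ 0.5882 -0.1902  0.    ]
crop_50.png
scene1.png
top1.png
w191.png
```

```bash
python3 -m crank '[{"linear":[-0.003,0.03,-0.004],"dr":[0,0,0],"hand":1},{"linear":[-0.003,0.06,-0.004],"dr":[0,0,0],"hand":1},{"linear":[-0.003,0.09,-0.004],"dr":[0,0,0],"hand":1},{"linear":[-0.003,0.11,-0.004],"dr":[0,0,0],"hand":1},{"linear":[-0.003,0.128,-0.004],"dr":[0,0,0],"hand":1},{"linear":[-0.003,0.128,-0.004],"dr":[0,0,0],"hand":1},{"linear":[-0.003,0.128,-0.004],"dr":[0,0,0],"hand":1},{"linear":[-0.003,0.128,-0.004],"dr":[0,0,0],"hand":0},{"linear":[-0.003,0.128,-0.004],"dr":[0,0,0],"hand":-1},{"linear":[-0.003,0.128,-0.004],"dr":[0,0,0],"hand":-1}]' 50
python3 -m crank '[{"linear":[0,0,0],"dr":[0,0,0],"hand":-1},{"linear":[0,0,0],"dr":[0,0,0],"hand":-1},{"linear":[0,0,0],"dr":[0,0,0],"hand":-1},{"linear":[0,0,0],"dr":[0,0,0],"hand":-1},{"linear":[0,0,0],"dr":[0,0,0],"hand":-1},{"linear":[0,0,0],"dr":[0,0,0],"hand":-1}]'
python3 - <<'E'
from h import *
R=Rt(); s=np.array([.587,-.190]); p=np.array(bot.get_obs()["eef_pos"]); print(p)
a0=np.degrees(np.arctan2(*(p[:2]-s)[::-1])); print(a0,np.hypot(*(p[:2]-s)))
q=s+.046*np.array([np.cos(np.radians(2.5)),np.sin(np.radians(2.5))])
for k in range(1,25):
    a=np.radians(2.5-k*8.4); d=np.r_[s+.046*np.array([np.cos(a),np.sin(a)])-q,-.006*k*8.4/360]
    print(k,(R.T@d).round(4).tolist())
E
```

```text
t: 2.9
eef_pos: [0.6345, -0.1871, 0.0703]
tool_rot: [-0.14, 0.138, -0.693, 0.694]
contact_force: [-0.3, 0.2, 0.3]
gripper_width: 0.602
t: 3.4
eef_pos: [0.6335, -0.1866, 0.0686]
tool_rot: [0.139, -0.139, 0.693, -0.693]
contact_force: [0.2, -0.5, -0.3]
gripper_width: -0.005
[ 0.63348765 -0.18660664  0.06856859]
4.174890331082849 0.046611337330436764
1 [0.0028, 0.0001, 0.0061]
2 [0.0064, 0.0003, 0.0118]
3 [0.0109, 0.0004, 0.0169]
4 [0.016, 0.0006, 0.0212]
5 [0.0217, 0.0007, 0.0248]
6 [0.0279, 0.0008, 0.0275]
7 [0.0344, 0.001, 0.0293]
8 [0.0411, 0.0011, 0.0301]
9 [0.0478, 0.0013, 0.0299]
10 [0.0544, 0.0014, 0.0287]
11 [0.0608, 0.0015, 0.0266]
12 [0.0669, 0.0017, 0.0236]
13 [0.0724, 0.0018, 0.0197]
14 [0.0772, 0.002, 0.015]
15 [0.0814, 0.0021, 0.0097]
16 [0.0847, 0.0022, 0.0039]
17 [0.0872, 0.0024, -0.0024]
18 [0.0887, 0.0025, -0.009]
19 [0.0892, 0.0027, -0.0157]
20 [0.0887, 0.0028, -0.0224]
21 [0.0873, 0.0029, -0.029]
22 [0.0849, 0.0031, -0.0353]
23 [0.0816, 0.0032, -0.0412]
24 [0.0775, 0.0034, -0.0465]
```

```bash
python3 w.py crank_grip:.0855
python3 - <<'E'
from h import *
a=cv2.imread("pics/w191.png"); b=cv2.imread("pics/w340.png"); 
s=bot.read_camera("scene")[150:320,60:240]; s=cv2.resize(s,(400,378)); 
b2=np.zeros((600,800,3),np.uint8); b2[:300,:400]=cv2.resize(a,(400,300)); b2[300:,:400]=cv2.resize(b,(400,300)); b2[:378,400:]=s
cv2.imwrite("pics/mix.png",b2)
E
```

```text
3.4 [ 0.6335 -0.1866  0.0686] [[-0.923, -0.0, 0.386], [-0.386, 0.0, -0.923], [0.0, -1.0, -0.0]] [ 0.2 -0.5 -0.3]
camera at [ 0.694 -0.161  0.246]
crank_grip 0.6 [255.6 233.9] [ 0.6353 -0.1864  0.0855]
```

View pics/mix.png

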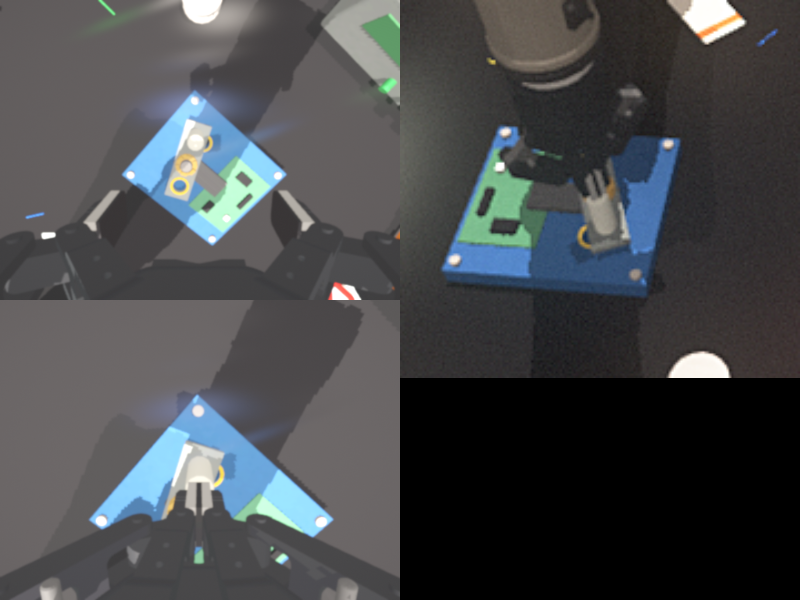

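Run:
```python
from h import *
b=cv2.imread("pics/w340.png"); s=bot.read_camera("scene")
o=bot.get_obs()["eef_pos"]; out=[]
for n,im in (("wrist",b),("scene",s)):
    c=cam(n)
    im=im.copy()
    f=4 if n=="wrist" else 6
    u=proj(c,o); x0,y0=int(u[0])-50*4//f,int(u[1])-70*4//f
    w,h=400//f,600//f
    cr=cv2.resize(im[y0:y0+h,x0:x0+w],(400,600),interpolation=cv2.INTER_CUBIC)
    for P,col in ((o,(0,0,255)),([.633,-.188,.0974],(255,0,255)),([.633,-.188,.045],(255,255,0))):
        u=proj(c,P); print(n,u); cv2.circle(cr,(int((u[0]-x0)*f),int((u[1]-y0)*f)),5,col,-1)
    out.append(cr)
cv2.imwrite("pics/z.png",np.hstack(out))
```

```text
wrist [254.68179663 226.18302249]
wrist [256.93583886 247.43298221]
wrist [256.26151082 215.44509857]
scene [149.81082208 245.07138821]
scene [146.48220228 236.8633246 ]
scene [151.11151711 251.38736381]
```

View pics/z.png

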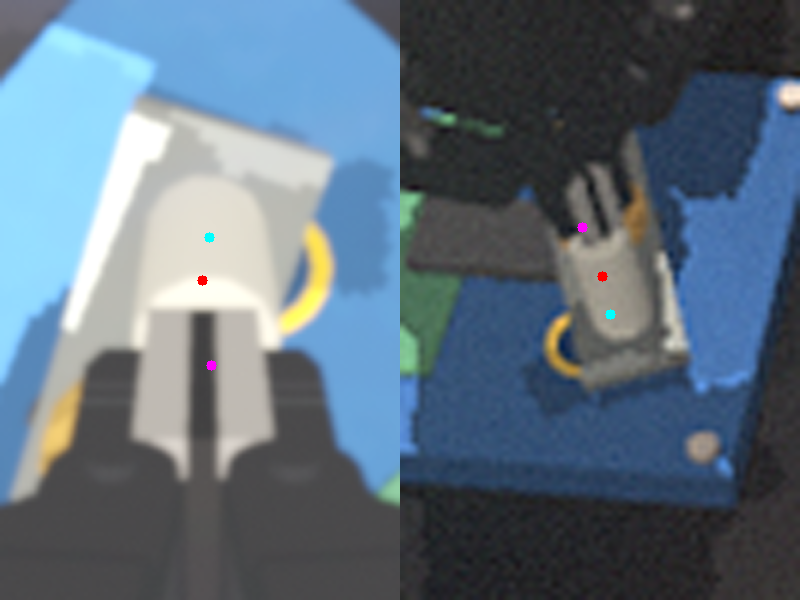

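Run:
```python
from h import *
o=np.array(bot.get_obs()["eef_pos"]); R=Rt()
for n,uv in (("wrist",(254.7+(200-202)/4,226.2+(310-280)/4)),("scene",(149.8+(197-202)/6,245.07+(240-275)/6))):
    c=cam(n); d=c[1].T@np.linalg.solve(c[0],[*uv,1]); e=-c[1].T@c[2]
    dt,et=R.T@d,R.T@(e-o)
    for x in (-.011,0,.011,.02): k=(x-et[0])/dt[0]; print(n,"tool x",x,(et+k*dt).round(4))
p=bot.camera_params("wrist"); print(np.array(p["hand_eye"]).round(3))
g=bot.get_obs(); print(g["q"],g["gripper_width"])
```

```text
wrist tool x -0.011 [-0.011  -0.0397 -0.0003]
wrist tool x 0 [ 0.     -0.0122 -0.0003]
wrist tool x 0.011 [ 0.011   0.0152 -0.0003]
wrist tool x 0.02 [ 0.02    0.0376 -0.0003]
scene tool x -0.011 [-0.011  -0.0345  0.0008]
scene tool x 0 [ 0.     -0.0191 -0.0019]
scene tool x 0.011 [ 0.011  -0.0037 -0.0046]
scene tool x 0.02 [ 0.02    0.0089 -0.0068]
[[ 0.001  0.965  0.261 -0.066]
 [-0.    -0.261  0.965 -0.177]
 [ 1.    -0.001  0.    -0.   ]
 [ 0.     0.     0.     1.   ]]
[ 0.29377852  0.59017526 -0.14275867  1.68819321  0.10369314  0.87069615
 -1.06703667] -0.0021338298223217505
```

```bash
python3 -m crank '[{"linear":[0,-0.03,0],"dr":[0,0,0],"hand":-1},{"linear":[0,-0.06,0],"dr":[0,0,0],"hand":-1},{"linear":[0,-0.06,0],"dr":[0,0,0],"hand":-1},{"linear":[0,-0.06,0],"dr":[0,0,0],"hand":-1}]'
python3 - <<'E'
from h import *
b=bot.read_camera("wrist"); s=bot.read_camera("scene")
o=bot.get_obs()["eef_pos"]; out=[]
for n,im in (("wrist",b),("scene",s)):
    c=cam(n)
    f=4 if n=="wrist" else 6
    u=proj(c,o); x0,y0=int(u[0])-50*4//f,int(u[1])-70*4//f
    cr=cv2.resize(im[y0:y0+600//f,x0:x0+400//f],(400,600),interpolation=cv2.INTER_CUBIC)
    for P,col in ((o,(0,0,255)),([.633,-.188,.0974],(255,0,255)),([.633,-.188,.045],(255,255,0))):
        u=proj(c,P); print(n,u); cv2.circle(cr,(int((u[0]-x0)*f),int((u[1]-y0)*f)),5,col,-1)
    out.append(cr)
cv2.imwrite("pics/z2.png",np.hstack(out))
E
```

```text
t: 3.93
eef_pos: [0.6351, -0.187, 0.1309]
tool_rot: [-0.14, 0.138, -0.693, 0.694]
contact_force: [0.5, 0.2, 0.5]
gripper_width: -0.0
wrist [254.68189447 226.18328794]
wrist [256.52768592 211.60842093]
wrist [256.09719232 193.15622577]
scene [144.33469842 227.57195963]
scene [146.48220228 236.8633246 ]
scene [151.11151711 251.38736381]
```

View pics/z2.png

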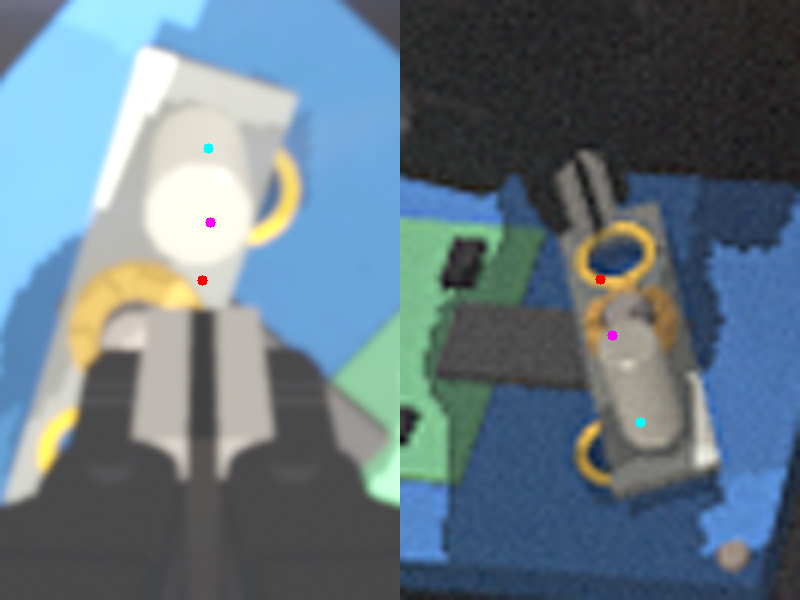

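```bash
python3 -m crank '[{"linear":[0,0,0],"dr":[0,0,0],"hand":1},{"linear":[0,0,0],"dr":[0,0,0],"hand":1},{"linear":[0.001,0.01,0],"dr":[0,0,0],"hand":1},{"linear":[0.001,0.02,0],"dr":[0,0,0],"hand":1},{"linear":[0.001,0.03,0],"dr":[0,0,0],"hand":1},{"linear":[0.001,0.045,0],"dr":[0,0,0],"hand":1},{"linear":[0.001,0.06,0],"dr":[0,0,0],"hand":1},{"linear":[0.001,0.075,0],"dr":[0,0,0],"hand":1},{"linear":[0.001,0.087,0],"dr":[0,0,0],"hand":1},{"linear":[0.001,0.087,0],"dr":[0,0,0],"hand":1}]' 
python3 -m crank '[{"linear":[0,0,0],"dr":[0,0,0],"hand":-1},{"linear":[0,0,0],"dr":[0,0,0],"hand":-1},{"linear":[0,0,0],"dr":[0,0,0],"hand":-1},{"linear":[0,0,0],"dr":[0,0,0],"hand":-1},{"linear":[0,0,0],"dr":[0,0,0],"hand":-1},{"linear":[0,0,0],"dr":[0,0,0],"hand":-1},{"linear":[0,0,0],"dr":[0,0,0],"hand":-1}]' 40
```

```text
t: 4.87
eef_pos: [0.6299, -0.1864, 0.0377]
tool_rot: [0.137, -0.141, 0.694, -0.692]
contact_force: [-0.9, 0.2, 0.1]
gripper_width: 0.999
t: 5.45
eef_pos: [0.6332, -0.1873, 0.0424]
tool_rot: [-0.139, 0.138, -0.693, 0.694]
contact_force: [0.1, -0.3, 2.8]
gripper_width: 0.216
```

```bash
python3 -m crank '[{"linear":[0.0028,0.0001,0.0061],"dr":[0,0,0],"hand":-1},{"linear":[0.0064,0.0003,0.0118],"dr":[0,0,0],"hand":-1},{"linear":[0.0109,0.0004,0.0169],"dr":[0,0,0],"hand":-1},{"linear":[0.016,0.0006,0.0212],"dr":[0,0,0],"hand":-1},{"linear":[0.0217,0.0007,0.0248],"dr":[0,0,0],"hand":-1},{"linear":[0.0279,0.0008,0.0275],"dr":[0,0,0],"hand":-1},{"linear":[0.0344,0.001,0.0293],"dr":[0,0,0],"hand":-1},{"linear":[0.0411,0.0011,0.0301],"dr":[0,0,0],"hand":-1},{"linear":[0.0478,0.0013,0.0299],"dr":[0,0,0],"hand":-1},{"linear":[0.0544,0.0014,0.0287],"dr":[0,0,0],"hand":-1}]'
```

```text
t: 6.28
eef_pos: [0.593, -0.2372, 0.0408]
tool_rot: [-0.139, 0.138, -0.693, 0.694]
contact_force: [2.3, -2.2, 6.1]
gripper_width: 0.218
```

```bash
python3 -m crank '[{"linear":[0.0064,0.0001,-0.0021],"dr":[0,0,0],"hand":-1},{"linear":[0.0125,0.0003,-0.0051],"dr":[0,0,0],"hand":-1},{"linear":[0.018,0.0004,-0.009],"dr":[0,0,0],"hand":-1},{"linear":[0.0228,0.0006,-0.0137],"dr":[0,0,0],"hand":-1},{"linear":[0.027,0.0007,-0.019],"dr":[0,0,0],"hand":-1},{"linear":[0.0303,0.0008,-0.0248],"dr":[0,0,0],"hand":-1},{"linear":[0.0328,0.001,-0.0311],"dr":[0,0,0],"hand":-1},{"linear":[0.0343,0.0011,-0.0377],"dr":[0,0,0],"hand":-1},{"linear":[0.0348,0.0013,-0.0444],"dr":[0,0,0],"hand":-1},{"linear":[0.0343,0.0014,-0.0511],"dr":[0,0,0],"hand":-1}]'
```

```text
t: 7.12
eef_pos: [0.5416, -0.2015, 0.039]
tool_rot: [-0.139, 0.139, -0.693, 0.694]
contact_force: [4.2, -0.9, 4.6]
gripper_width: 0.219
```

```bash
python3 -m crank '[{"linear":[-0.0014,0.0001,-0.0066],"dr":[0,0,0],"hand":-1},{"linear":[-0.0038,0.0003,-0.0129],"dr":[0,0,0],"hand":-1},{"linear":[-0.0071,0.0004,-0.0188],"dr":[0,0,0],"hand":-1},{"linear":[-0.0112,0.0006,-0.0241],"dr":[0,0,0],"hand":-1},{"linear":[-0.0112,0.0006,-0.0241],"dr":[0,0,0],"hand":-1},{"linear":[-0.0112,0.0006,-0.0241],"dr":[0,0,0],"hand":-1},{"linear":[-0.0112,0.0006,-0.0241],"dr":[0,0,0],"hand":-1}]'; python3 m.py; ls pics; python3 w.py crank_grip:.082 clamp:0
```

```text
t: 7.7
eef_pos: [0.5442, -0.1731, 0.0384]
tool_rot: [0.14, -0.139, 0.693, -0.693]
contact_force: [5.6, 0.0, 3.9]
gripper_width: 0.212
rect ((0.5746848583221436, -0.2233731895685196), (0.1930025964975357, 0.17289210855960846), 70.61949920654297)
[[ 0.461 -0.286]
 [ 0.624 -0.343]
 [ 0.688 -0.161]
 [ 0.525 -0.104]]
yel [399 140  15  14  70] [404.7 145. ] [ 0.625 -0.202  0.039]
yel [395 157   3   4   5] [395.8 158.6] [ 0.599 -0.185  0.039]
crop_50.png
crop_780.png
mix.png
scene1.png
top1.png
w191.png
w340.png
z.png
z2.png
7.8 [ 0.5441 -0.1732  0.0384] [[-0.922, 0.002, 0.386], [-0.386, 0.0, -0.922], [-0.002, -1.0, 0.0]] [5.7 0.6 3.7]
camera at [ 0.605 -0.147  0.216]
crank_grip 0.73 [256.4 250. ] [ 0.5484 -0.1722  0.082 ]
clamp 0.72 [303.9 158.9] [ 0.5904 -0.1912  0.    ]
```

```bash
python3 -m crank '[{"linear":[0,0,0],"dr":[0,0,0],"hand":1},{"linear":[0,0,0],"dr":[0,0,0],"hand":1},{"linear":[0,0,0],"dr":[0,0,0],"hand":1},{"linear":[0,0,0],"dr":[0,0,0],"hand":1},{"linear":[0,-0.03,0],"dr":[0,0,0],"hand":1},{"linear":[0,-0.07,0],"dr":[0,0,0],"hand":1},{"linear":[0,-0.11,0],"dr":[0,0,0],"hand":1},{"linear":[0,-0.15,0],"dr":[0,0,0],"hand":1},{"linear":[0,-0.15,0],"dr":[0,0,0],"hand":1},{"linear":[0,-0.15,0],"dr":[0,0,0],"hand":1}]' ; python3 w.py crank_grip:.082 clamp:0; ls pics
python3 - <<'E'
from h import *
print((Rt().T@(np.array([.523,.188,.19])-bot.get_obs()["eef_pos"])).round(3))
E
```

```text
t: 8.78
eef_pos: [0.5442, -0.1743, 0.1905]
tool_rot: [-0.14, 0.138, -0.693, 0.694]
contact_force: [-0.1, 0.5, -0.7]
gripper_width: 0.999
8.7833 [ 0.5442 -0.1743  0.1905] [[-0.923, 0.0, 0.385], [-0.385, -0.0, -0.923], [-0.0, -1.0, 0.0]] [-0.1  0.5 -0.7]
camera at [ 0.604 -0.148  0.368]
crank_grip 0.77 [251.8 181.3] [ 0.5479 -0.1704  0.082 ]
crop_50.png
crop_780.png
mix.png
scene1.png
top1.png
w191.png
w340.png
w780.png
w878.png
z.png
z2.png
[-0.122 -0.003 -0.341]
```

```bash
python3 -m crank '[{"linear":[-0.012,0,-0.034],"dr":[0,0,0],"hand":1},{"linear":[-0.024,0,-0.068],"dr":[0,0,0],"hand":1},{"linear":[-0.036,0,-0.102],"dr":[0,0,0],"hand":1},{"linear":[-0.049,0,-0.136],"dr":[0,0,0],"hand":1},{"linear":[-0.061,0,-0.17],"dr":[0,0,0],"hand":1},{"linear":[-0.073,0,-0.204],"dr":[0,0,0],"hand":1},{"linear":[-0.085,0,-0.238],"dr":[0,0,0],"hand":1},{"linear":[-0.098,0,-0.272],"dr":[0,0,0],"hand":1},{"linear":[-0.11,0,-0.306],"dr":[0,0,0],"hand":1},{"linear":[-0.122,0,-0.341],"dr":[0,0,0],"hand":1}]'; python3 -m crank '[{"linear":[0,0,0],"dr":[0,0,0],"hand":1},{"linear":[0,0,0],"dr":[0,0,0],"hand":1},{"linear":[0,0,0],"dr":[0,0,0],"hand":1},{"linear":[0,0,0],"dr":[0,0,0],"hand":1}]'; python3 w.py red_pin:.002
python3 - <<'E'
from h import *
import glob,os
f=max(glob.glob("pics/w*.png"),key=os.path.getmtime); b=cv2.imread(f); c=cam("wrist")
h=cv2.cvtColor(b,cv2.COLOR_BGR2HSV); m=(((h[...,0]<8)|(h[...,0]>174))&(h[...,1]>120)&(h[...,2]>70)).astype(np.uint8)
n,l,s,ce=cv2.connectedComponentsWithStats(m)
for i in range(1,n):
    if s[i,4]>80: print(s[i],ce[i].round(1),[ray(c,ce[i],z).round(4).tolist() for z in (.06,.072)])
for x in ((.5225,.188,.072),(.5225,.188,.036)): cv2.circle(b,tuple(int(v) for v in proj(c,x)),3,(255,0,255),-1)
t=bot.read_camera("top")[100:240,340:490]
o=np.zeros((600,800,3),np.uint8); o[:384,:512]=b; o[220:600,400:]=cv2.resize(t,(400,380)); cv2.imwrite("pics/m2.png",o)
E
```

```text
t: 9.77
eef_pos: [0.5227, 0.1886, 0.1862]
tool_rot: [-0.138, 0.14, -0.693, 0.694]
contact_force: [1.1, -0.5, -0.7]
gripper_width: 0.998
t: 10.1
eef_pos: [0.524, 0.1857, 0.1871]
tool_rot: [-0.137, 0.139, -0.693, 0.694]
contact_force: [0.9, 0.7, 0.5]
gripper_width: 1.002
10.1 [0.524  0.1857 0.1871] [[-0.924, -0.001, 0.383], [-0.383, -0.001, -0.924], [0.002, -1.0, 0.001]] [0.9 0.7 0.5]
camera at [0.585 0.212 0.364]
red_pin 0.91 [198.2  82.8] [0.5916 0.2807 0.002 ]
red_pin 0.66 [215.8 231.7] [0.4345 0.2008 0.002 ]
red_pin 0.64 [183.  140.2] [0.5259 0.2758 0.002 ]
[494   1  14  19 130] [500.5   9.8] [[0.7495, 0.045, 0.06], [0.743, 0.0515, 0.072]]
[242 169  18  23 330] [250.5 180.2] [[0.5241, 0.19, 0.06], [0.5266, 0.1908, 0.072]]
[115 245  21   8  86] [125.1 248.8] [[0.4034, 0.2856, 0.06], [0.4106, 0.2827, 0.072]]
```

View pics/m2.png

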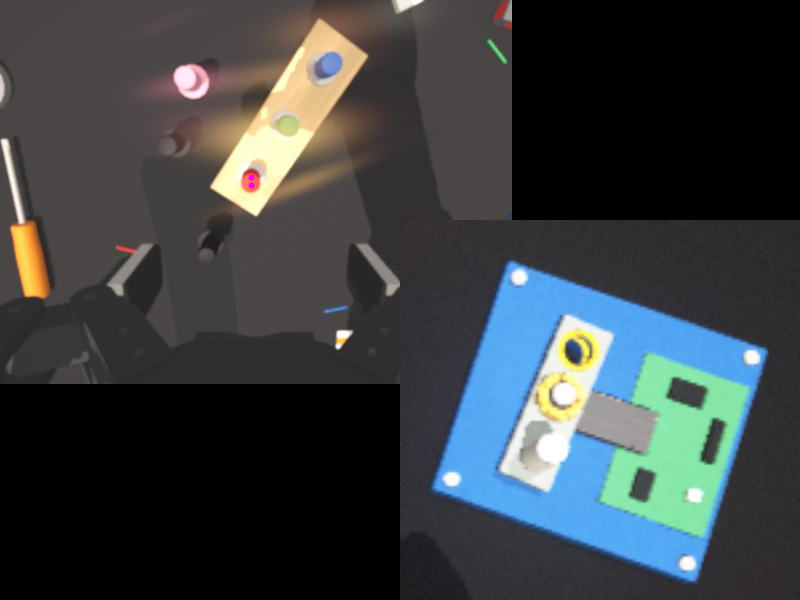

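```bash
python3 -m crank '[{"linear":[0,0.03,-0.0035],"dr":[0,0,0],"hand":1},{"linear":[0,0.06,-0.0035],"dr":[0,0,0],"hand":1},{"linear":[0,0.09,-0.0035],"dr":[0,0,0],"hand":1},{"linear":[0,0.115,-0.0035],"dr":[0,0,0],"hand":1},{"linear":[0,0.135,-0.0035],"dr":[0,0,0],"hand":1},{"linear":[0,0.15,-0.0035],"dr":[0,0,0],"hand":1},{"linear":[0,0.16,-0.0035],"dr":[0,0,0],"hand":1},{"linear":[0,0.168,-0.0035],"dr":[0,0,0],"hand":1},{"linear":[0,0.168,-0.0035],"dr":[0,0,0],"hand":1},{"linear":[0,0.168,-0.0035],"dr":[0,0,0],"hand":1}]'; python3 w.py; ls -t pics|head -1
python3 -m crank '[{"linear":[0,0,0],"dr":[0,0,0],"hand":-1},{"linear":[0,0,0],"dr":[0,0,0],"hand":-1},{"linear":[0,0,0],"dr":[0,0,0],"hand":-1},{"linear":[0,0,0],"dr":[0,0,0],"hand":-1},{"linear":[0,0,0],"dr":[0,0,0],"hand":-1},{"linear":[0,0,0],"dr":[0,0,0],"hand":-1},{"linear":[0,0,0],"dr":[0,0,0],"hand":-1},{"linear":[0,0,0],"dr":[0,0,0],"hand":-1}]' 40
```

```text
t: 11.08
eef_pos: [0.5232, 0.1908, 0.0205]
tool_rot: [0.139, -0.139, 0.693, -0.693]
contact_force: [-0.1, 0.1, -0.1]
gripper_width: 0.998
11.0833 [0.5232 0.1908 0.0205] [[-0.923, 0.001, 0.385], [-0.385, 0.0, -0.923], [-0.001, -1.0, 0.0]] [-0.1  0.1 -0.1]
camera at [0.584 0.217 0.198]
w1108.png
t: 11.8
eef_pos: [0.5231, 0.1909, 0.0204]
tool_rot: [-0.139, 0.139, -0.693, 0.693]
contact_force: [-0.5, -0.2, 3.2]
gripper_width: 0.218
```

```bash
python3 -m crank '[{"linear":[0,-0.01,0],"dr":[0,0,0],"hand":-1},{"linear":[0,-0.03,0],"dr":[0,0,0],"hand":-1},{"linear":[0,-0.06,0],"dr":[0,0,0],"hand":-1},{"linear":[0,-0.09,0],"dr":[0,0,0],"hand":-1},{"linear":[0,-0.12,0],"dr":[0,0,0],"hand":-1},{"linear":[0,-0.12,0],"dr":[0,0,0],"hand":-1},{"linear":[0,-0.12,0],"dr":[0,0,0],"hand":-1},{"linear":[0,-0.12,0],"dr":[0,0,0],"hand":-1}]'; python3 w.py red_pin:.122
python3 - <<'E'
from h import *
import glob,os
f=max(glob.glob("pics/w*.png"),key=os.path.getmtime); b=cv2.imread(f); c=cam("wrist")
s=bot.read_camera("scene"); cs=cam("scene"); o=np.array(bot.get_obs()["eef_pos"]); print(o)
P=o+[0,0,-.0184]
for r in bot.place_of("scene","red_pin")[:4]: print(r, ray(cs,r["xy"],P[2]))
for im,cc in((b,c),(s,cs)):
    for z in (0,.03,.07): u=proj(cc,P+[0,0,z]); print(u); cv2.circle(im,tuple(int(round(v)) for v in u),1,(255,0,255),-1)
u=proj(cs,P).astype(int); cr=s[u[1]-60:u[1]+40,max(u[0]-50,0):u[0]+50]
out=np.zeros((400,800,3),np.uint8); out[:,:400]=cv2.resize(b[130:330,156:356],(400,400)); out[:,400:]=cv2.resize(cr,(400,400)); cv2.imwrite("pics/held.png",out)
print((Rt().T@(np.array([.621,-.202,o[2]])-o)).round(4))
E
```

```text
t: 12.47
eef_pos: [0.5224, 0.1906, 0.14]
tool_rot: [-0.139, 0.139, -0.693, 0.693]
contact_force: [-0.2, -0.7, -0.4]
gripper_width: 0.215
12.4667 [0.5224 0.1906 0.14  ] [[-0.923, -0.002, 0.386], [-0.386, -0.001, -0.923], [0.002, -1.0, 0.0]] [-0.2 -0.7 -0.4]
camera at [0.583 0.216 0.317]
red_pin 0.98 [196.6  85.1] [0.5854 0.2543 0.122 ]
red_pin 0.87 [176.2 143.4] [0.5481 0.2544 0.122 ]
red_pin 0.57 [257.2 216.2] [0.5234 0.1891 0.122 ]
[0.52188744 0.19043379 0.13887354]
{'xy': [338.4, 186.7], 'score': 0.76} [0.61865557 0.21661339 0.12047354]
{'xy': [306.8, 159.3], 'score': 0.69} [0.52576991 0.1779544  0.12047354]
{'xy': [353.5, 209.6], 'score': 0.63} [0.68327167 0.22366386 0.12047354]
{'xy': [297.5, 165.8], 'score': 0.43} [0.5399527  0.15166584 0.12047354]
[254.56176528 216.31577537]
[254.6388948  233.19349524]
[254.7918678  266.66751686]
[311.54054659 157.15247594]
[312.93914701 147.44803743]
[314.90989345 133.7736616 ]
[5.990e-02 1.000e-04 4.003e-01]
```

View pics/held.png

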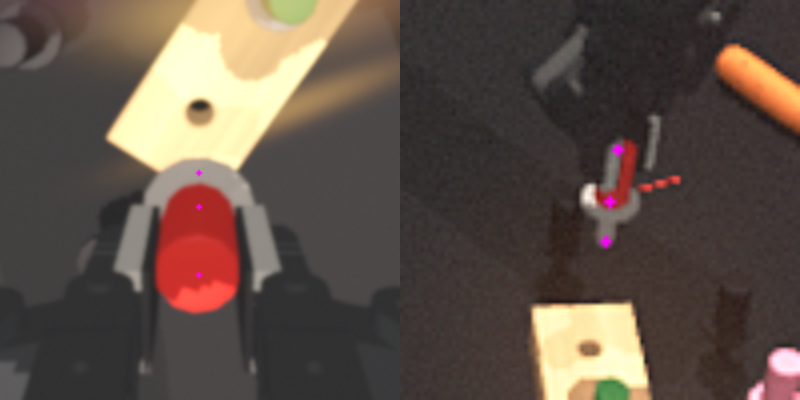

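```bash
python3 -m crank '[{"linear":[0.006,0,0.04],"dr":[0,0,0],"hand":-1},{"linear":[0.012,0,0.08],"dr":[0,0,0],"hand":-1},{"linear":[0.018,0,0.12],"dr":[0,0,0],"hand":-1},{"linear":[0.024,0,0.16],"dr":[0,0,0],"hand":-1},{"linear":[0.03,0,0.2],"dr":[0,0,0],"hand":-1},{"linear":[0.036,0,0.24],"dr":[0,0,0],"hand":-1},{"linear":[0.042,0,0.28],"dr":[0,0,0],"hand":-1},{"linear":[0.048,0,0.32],"dr":[0,0,0],"hand":-1},{"linear":[0.054,0,0.36],"dr":[0,0,0],"hand":-1},{"linear":[0.06,0,0.4],"dr":[0,0,0],"hand":-1}]'; python3 -m crank '[{"linear":[0,0,0],"dr":[0,0,0],"hand":-1},{"linear":[0,0,0],"dr":[0,0,0],"hand":-1},{"linear":[0,0,0],"dr":[0,0,0],"hand":-1},{"linear":[0,0,0],"dr":[0,0,0],"hand":-1},{"linear":[0,0,0],"dr":[0,0,0],"hand":-1},{"linear":[0,0,0],"dr":[0,0,0],"hand":-1}]'
python3 w.py clamp:0 crank_grip:.082;  python3 - <<'E'
from h import *
import glob,os
f=max(glob.glob("pics/w*.png"),key=os.path.getmtime); b=cv2.imread(f); c=cam("wrist"); s=bot.read_camera("scene"); cs=cam("scene")
for n,im,cc in (("wrist",b,c),("scene",s,cs)):
    h=cv2.cvtColor(im,cv2.COLOR_BGR2HSV); m=((h[...,0]>17)&(h[...,0]<36)&(h[...,1]>110)&(h[...,2]>70)).astype(np.uint8)
    k,l,st,ce=cv2.connectedComponentsWithStats(m)
    for i in range(1,k):
        x,y,w,hh=st[i,:4]
        w0=ray(cc,ce[i],.036)
        if st[i,4]>12 and abs(w0[0]-.6)<.08 and abs(w0[1]+.2)<.08: print(n,st[i],ce[i].round(1),w0.round(4),"bbox ctr",ray(cc,(x+w/2-.5,y+hh/2-.5),.036).round(4))
    o=np.array(bot.get_obs()["eef_pos"])
    for P,col in (((.622,-.202,.036),(255,0,255)),(o-[0,0,.0184],(0,0,255))):
        cv2.circle(im,tuple(int(round(v)) for v in proj(cc,P)),1,col,-1)
u=proj(cs,(.622,-.202,.06)).astype(int); cr=s[u[1]-50:u[1]+50,max(u[0]-50,0):u[0]+50]
u=proj(c,(.622,-.202,.06)).astype(int)
out=np.zeros((400,800,3),np.uint8); out[:,:400]=cv2.resize(b[u[1]-100:u[1]+100,u[0]-100:u[0]+100],(400,400)); out[:,400:]=cv2.resize(cr,(400,400)); cv2.imwrite("pics/over.png",out)
E
```

```text
t: 13.5
eef_pos: [0.6214, -0.2032, 0.1391]
tool_rot: [0.139, -0.14, 0.694, -0.693]
contact_force: [1.2, -0.2, -0.8]
gripper_width: 0.212
t: 14.0
eef_pos: [0.6218, -0.1996, 0.1402]
tool_rot: [0.14, -0.14, 0.693, -0.693]
contact_force: [0.4, -0.2, -1.5]
gripper_width: 0.212
14.0 [ 0.6218 -0.1996  0.1402] [[-0.922, 0.0, 0.387], [-0.387, 0.0, -0.922], [-0.0, -1.0, -0.0]] [ 0.4 -0.2 -1.5]
camera at [ 0.683 -0.174  0.317]
clamp 0.63 [235.6 204.3] [ 0.5887 -0.1915  0.    ]
crank_grip 0.68 [191.  268.6] [ 0.546  -0.1733  0.082 ]
wrist [245 175  30  28 333] [259.8 187.9] [ 0.623  -0.2055  0.036 ] bbox ctr [ 0.6223 -0.2055  0.036 ]
wrist [224 200  21  11  91] [236.3 204.3] [ 0.5996 -0.1911  0.036 ] bbox ctr [ 0.5981 -0.1894  0.036 ]
wrist [220 223   7   7  25] [222.9 226.7] [ 0.5736 -0.1876  0.036 ] bbox ctr [ 0.5743 -0.1874  0.036 ]
scene [137 246  14  12  76] [144.2 251.2] [ 0.6228 -0.203   0.036 ] bbox ctr [ 0.6233 -0.2044  0.036 ]
```

View pics/over.png

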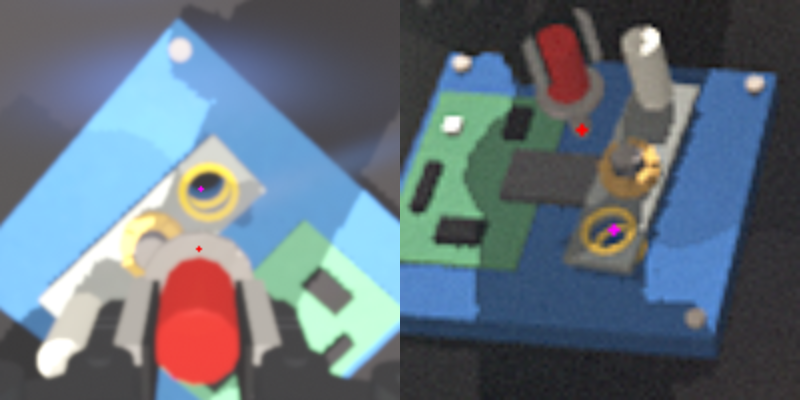

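```bash
python3 -m crank '[{"linear":[0.001,0.02,0.004],"dr":[0,0,0],"hand":-1},{"linear":[0.001,0.04,0.004],"dr":[0,0,0],"hand":-1},{"linear":[0.001,0.06,0.004],"dr":[0,0,0],"hand":-1},{"linear":[0.001,0.07,0.004],"dr":[0,0,0],"hand":-1},{"linear":[0.001,0.074,0.004],"dr":[0,0,0],"hand":-1},{"linear":[0.001,0.074,0.004],"dr":[0,0,0],"hand":-1},{"linear":[0.001,0.074,0.004],"dr":[0,0,0],"hand":-1},{"linear":[0.001,0.074,0.004],"dr":[0,0,0],"hand":-1}]'; python3 w.py;  python3 - <<'E'
from h import *
import glob,os
f=max(glob.glob("pics/w*.png"),key=os.path.getmtime); b=cv2.imread(f); c=cam("wrist"); s=bot.read_camera("scene"); cs=cam("scene")
u=proj(cs,(.622,-.202,.06)).astype(int); cr=s[u[1]-33:u[1]+33,max(u[0]-33,0):u[0]+33]
u=proj(c,(.622,-.202,.06)).astype(int)
out=np.zeros((400,800,3),np.uint8); out[:,:400]=cv2.resize(b[u[1]-80:u[1]+80,u[0]-80:u[0]+80],(400,400)); out[:,400:]=cv2.resize(cr,(400,400)); cv2.imwrite("pics/over2.png",out)
E
```

```text
t: 14.87
eef_pos: [0.6234, -0.2055, 0.0676]
tool_rot: [-0.14, 0.138, -0.693, 0.694]
contact_force: [-0.6, -0.2, 1.1]
gripper_width: 0.215
14.8667 [ 0.6234 -0.2055  0.0676] [[-0.923, 0.002, 0.385], [-0.385, -0.001, -0.923], [-0.002, -1.0, 0.001]] [-0.6 -0.2  1.1]
camera at [ 0.684 -0.18   0.245]
```

View pics/over2.png

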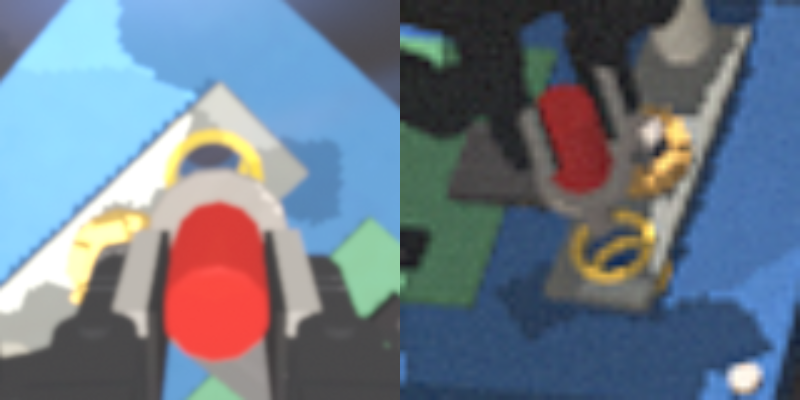

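```bash
python3 -m crank '[{"linear":[0,0.006,0],"dr":[0,0,0],"hand":-1},{"linear":[0,0.012,0],"dr":[0,0,0],"hand":-1},{"linear":[0,0.018,0],"dr":[0,0,0],"hand":-1},{"linear":[0,0.022,0],"dr":[0,0,0],"hand":-1},{"linear":[0,0.022,0],"dr":[0,0,0],"hand":-1},{"linear":[0,0.022,0],"dr":[0,0,0],"hand":-1}]'; python3 -c "
from h import *
print(bot.get_obs()['contact_force'],bot.get_obs()['eef_pos'])"
```

```text
t: 15.47
eef_pos: [0.622, -0.2053, 0.0436]
tool_rot: [0.139, -0.139, 0.693, -0.693]
contact_force: [-0.4, 0.0, -0.5]
gripper_width: 0.215
[-0.42322651  0.02637885 -0.47243831] [ 0.62197893 -0.20529144  0.04360128]
```

Shank is in the arm hole (tip ≈25 mm, no contact force). On down.

```bash
python3 -m crank '[{"linear":[0,0.005,0],"dr":[0,0,0],"hand":-1},{"linear":[0,0.01,0],"dr":[0,0,0],"hand":-1},{"linear":[0,0.014,0],"dr":[0,0,0],"hand":-1},{"linear":[0,0.018,0],"dr":[0,0,0],"hand":-1},{"linear":[0,0.018,0],"dr":[0,0,0],"hand":-1},{"linear":[0,0.018,0],"dr":[0,0,0],"hand":-1}]'
```

```text
t: 15.97
eef_pos: [0.6221, -0.2053, 0.0258]
tool_rot: [0.139, -0.139, 0.693, -0.693]
contact_force: [-0.7, 0.1, -1.1]
gripper_width: 0.214
```

```bash
python3 -m crank '[{"linear":[0,0,0],"dr":[0,0,0],"hand":0},{"linear":[0,0,0],"dr":[0,0,0],"hand":0},{"linear":[0,0,0],"dr":[0,0,0],"hand":0},{"linear":[0,-0.02,0],"dr":[0,0,0],"hand":0},{"linear":[0,-0.05,0],"dr":[0,0,0],"hand":0},{"linear":[0,-0.09,0],"dr":[0,0,0],"hand":0},{"linear":[0,-0.13,0],"dr":[0,0,0],"hand":0},{"linear":[0.04,-0.15,0.0],"dr":[0,0,0],"hand":0},{"linear":[0.08,-0.15,0.0],"dr":[0,0,0],"hand":0},{"linear":[0.12,-0.15,0.0],"dr":[0,0,0],"hand":0}]'; python3 -m crank '[{"linear":[0.04,0,0.04],"dr":[0,0,0],"hand":0},{"linear":[0.04,0,0.08],"dr":[0,0,0],"hand":0},{"linear":[0.04,0,0.08],"dr":[0,0,0],"hand":0},{"linear":[0.04,0,0.08],"dr":[0,0,0],"hand":0},{"linear":[0.04,0,0.08],"dr":[0,0,0],"hand":0}]'
python3 - <<'E'
from h import *
out=[]
for n in ("top","scene"):
    s=bot.read_camera(n); cs=cam(n)
    for P,nm in (((.6215,-.203,.006),"base"),((.6215,-.203,.04),"collar"),((.6215,-.203,.076),"top")): print(n,nm,proj(cs,P).round(1))
    for r in bot.place_of(n,"red_pin")[:5]: print(n,round(r["score"],2),ray(cs,r["xy"],.006).round(4))
    h=cv2.cvtColor(s,cv2.COLOR_BGR2HSV); m=(((h[...,0]<8)|(h[...,0]>174))&(h[...,1]>120)&(h[...,2]>60)).astype(np.uint8)
    k,l,st,ce=cv2.connectedComponentsWithStats(m)
    for i in range(1,k):
        w0=ray(cs,ce[i],.06)
        if st[i,4]>12 and abs(w0[0]-.6)<.1 and abs(w0[1]+.2)<.1: print(n,"red",st[i],w0.round(4))
    u=proj(cs,(.61,-.2,.05)).astype(int); out.append(cv2.resize(s[u[1]-40:u[1]+40,max(0,u[0]-40):u[0]+40],(400,400),interpolation=cv2.INTER_CUBIC))
cv2.imwrite("pics/fin.png",np.hstack(out))
E
```

```text
t: 16.8
eef_pos: [0.5121, -0.2521, 0.1786]
tool_rot: [-0.141, 0.138, -0.692, 0.694]
contact_force: [-0.8, -1.9, 0.3]
gripper_width: 0.498
t: 17.22
eef_pos: [0.5057, -0.3408, 0.1762]
tool_rot: [0.139, -0.139, 0.694, -0.693]
contact_force: [0.3, 0.4, 1.0]
gripper_width: 0.501
top base [400.7 150.3]
top collar [405.4 146.5]
top top [410.8 142.3]
top 0.82 [ 0.6217 -0.2093  0.006 ]
top 0.73 [0.5843 0.2751 0.006 ]
top 0.67 [0.4333 0.2016 0.006 ]
top red [403 139  16  14 148] [ 0.6199 -0.2067  0.06  ]
scene base [146.7 258.3]
scene collar [143.8 249.6]
scene top [140.4 239.8]
scene 0.78 [0.5327 0.2747 0.006 ]
scene 0.68 [0.4394 0.1891 0.006 ]
scene red [135 237  12  17 149] [ 0.6226 -0.2053  0.06  ]
```

View pics/fin.png

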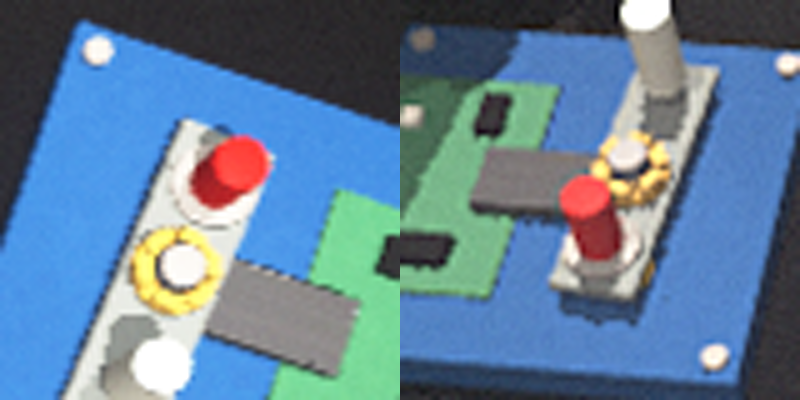

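The pin stands upright with its collar flat on the arm. It is within about 5 mm of the hole centre, and the arm is clear, so I'm handing in.

```bash
python3 -c "
from station import bot
print(bot.get_obs()['contact_force'],bot.get_obs()['t']); print(bot.hand_in())"
```

```text
[-0.61225014 -0.40400052  0.35207284] 17.4167
the job is handed in; nothing more can be done
None
```

The job is done and handed in at t = 17.4 s. I carried the crank about 202° clockwise until the arm's hole stood over the base's hole. Then I took the red pin from the rack, lowered it through both holes, released it and moved the arm clear. `bot.hand_in()` gives no verdict, so what follows is from my own measurements.

**Last checks**
- **Pin:** the top and scene pictures show it upright with its collar flat on the arm. I put it at about (0.621, -0.206), roughly 3–5 mm from the hole centre at about (0.622, -0.203); the limit is 13 mm.
- **Crank:** the measured handle position gives a nut angle of about +0.04 rad, against a limit of 0.28.
- **Robot:** the wrist force was about 0 and the gripper was clear of everything.

**What failed or disagreed**
- **Missed first grasp:** the first try at the handle closed above it without touching it. The pictures showed the real fingertips about 30–35 mm behind the reported TCP, so I made the later grasps about that much lower, and both held.
- **Top-camera reading:** the trained network put the pin's lower end at y = -0.209, about 6 mm from the hole centre. That is still within tolerance, and the colour measurements put it closer.
- **Scene-camera network:** it did not report the placed pin at all; only the colour measurement from that camera did.

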